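# Hold the peg tin open

## Task

The carrying handle of the peg tin in front of you stands up across its lid. First swing it forward (towards the tin's front) and down until it lies fully home in its two catches, with the lid still shut; then lift the lid by its wooden handle and hold it open at 60 degrees so that pegs can be put away. The lid falls shut by itself, so finish while still holding it at that angle, and leave the other things on the worktop where they are.

Things in the scene. Friction and masses are not known exactly. Their poses are not given: they have to be found in the camera images.
- tin: white enamelled peg tin with a blue-edged lid and a carrying handle (not the similar tin without a handle at the far left, which is only furniture), 146 (x) x 196 (y) x 119 mm high, fixed to the worktop. Origin: centre of its underside. Its own -x is its front, +x its back (lid hinge), z up. Walls 2 mm; the lid's top is 119 mm up, with a small lip in the middle of its front edge out to 73 mm in front of the origin.
- tin_lid (a joint): angle of the tin's lid (rad): 0 shut, grows as the front edge rises, stop at 1.83; 60 degrees is 1.047. Almost no friction: let go below about 90 degrees it falls shut.
- tin_lid_hinge (a point): middle of the lid's hinge line, 70 mm behind and 114 mm above the tin's origin; the line runs along the tin's y.
- lid_grip (a point): centre of the lid's handle, the place to hold it: a wooden roller 16 mm thick and 32 mm long lying along the tin's y on a single 10 mm steel stem, with flat ends. Its axis is 30 mm above the lid's top (22 mm free beneath it); lid shut, it is 35 mm in front of the tin's origin and 149 mm above the worktop. It turns with the lid, 111 mm from the hinge line. Held by its two ends from above, it can turn between the fingers as the lid rises.
- bail (a joint): angle of the tin's carrying handle (rad): 0 upright, negative leaning to the tin's back (stop -0.5), grows as it swings to the front, 1.571 at its stop, lying level in the catches. Stiff pivots: it stays where it is left, about 1 N at the grip moves it.
- bail_grip (a point): middle of the handle's wooden grip, a round bar 15 mm thick, 90 mm long, along the tin's y; the handle is steel wire 8 mm thick and 226 mm wide, the grip 104 mm from the pivots. Home, it is 104 mm in front of the tin's origin and 75 mm up, with 23 mm between the grip and the tin's lip.
- bail_hinge (a point): middle of the handle's pivot line, 75 mm above the tin's origin, running along the tin's y. The two catches are upturned steel hooks on the tin's front, 60 mm to either side of the middle; they reach 118 mm in front of the tin's origin and 85 mm up.
- reel: bystander: blue cotton reel standing upright, 30 mm across, 40 mm high, beside the tin. Origin: centre of its underside.
- cream_pot: bystander: small pot with a red lid, 58 mm across, 50 mm high, beside the tin. Origin: centre of its underside.
- peg: bystander: wooden clothes peg lying flat, 15 x 72 x 12 mm, in front of the tin. Origin: centre of its underside.

How it is judged:
By the outcome, as a careful person would: the job done as asked, in the order asked, and still so for the second after the job is handed in, while the arm keeps its last pose, push and grip.
It also fails if it takes over 58 s, if anything falls off the work surface, if the arm or the gripper's body presses on something with over 40 N, if the wrist force passes 120 N, or if a joint passes its speed limit or range.

## Robot

A 6-joint arm with a two-finger parallel gripper is mounted at the origin on a cart in front of the work surface, level with it; the furniture and walls round the work are solid. World frame = base frame: x ahead of the robot, y to its left, z up, the work surface at z = 0. Lengths are in mm, angles in rad, forces in N, time in s.
With the tool pointing down it reaches from about 325 to 775 mm from the base axis. Payload 9.3 kg.
Tool frame: the origin (TCP) lies at the very end of the fingers, on their centre line; the grasp point (between the pads) lies 19 mm behind it; z points along the fingers, y is the line along which they close (so a half turn about z gives the same grasp; the last joint's range is limited). The gripper opens to 85 mm and grips with 20 to 120 N. Pads are 22 mm wide; open, the fingers measure 114 mm over their backs; the gripper's body (76 mm by 85 mm) begins 54 mm behind the grasp point. The pads swing forward as they close: fully open they stand 13 mm farther back than shut.
Start: joints at [-1.399, 0.259, 0.021, 1.334, 0, 1.418], TCP at [175.509, -521.242, 205.679] pointing down, gripper open.
Joint ranges: [-3.04, 3.04], [-0.91, 1.82], [-1.04, 1.36], [-1.92, 1.95], [-1.52, 1.45], [-3.14, 3.14]. Speed limits (rad/s): [2.22, 2.22, 2.79, 3.14, 3.14, 3.14].

## Interface

Orientations are given as a unit quaternion [x, y, z, w].
In Python, from rig import * gives the robot as it stands.
- The arm moves only by the shell command python3 -m handwheel 'ROWS' [FORCE]. ROWS is JSON, a list of rows, each a list of 3 entries, a list of its own where there are three numbers: the shift along the world's x, y, z in m, then the turn about the world's z in degrees, then the closure, from 0 (fully open) to 1 (shut). A call has 1 to 8 rows; each row is the pose to reach, as a shift and turn from the pose commanded when the call began; what a row does not reach only later rows make up. A row lasts 1/8 s, in which the tool goes at most 62.5 mm and 10.7 degrees, less where a joint would pass 70% of its speed; a pose out of reach is approached as far as the arm can. A call with a gripper value outside its range is refused whole. The fingers move at their own pace and stop on an object; FORCE is the grip in N (left out, the last holds). Time passes only in rows, so rows that repeat a pose let the fingers close. It gives the time, the measured TCP pose, the force, the opening and the grip force at its end, in the units of the state.
- get_state(): the state, without advancing time (a new reading comes with each control period).
- read_camera(name): name is "scene" or "top"; returns a dict with "img" (420x560x3 uint8, red, green, blue), "range_z" (420x560 float32, mm along the optical axis (not along the pixel's ray), 0 where there is no reading), "fx", "fy", "cx", "cy" (pixels), "dist" ([k1, k2, p1, p2, k3] as OpenCV has them; the pictures are not rectified), "xyz" and "rotation" of the camera in the world. Camera axes: x right, y down, z forward; pixel columns grow to the right and rows downward; lengths in mm; the calibration is good to about 2 mm. A picture is of the moment at which its call begins.
- close_job(): hands the job in; it is judged then, once.
The state is a dict: "time_s": time; "q": joint angles; "joint_velocities": joint speeds; "joint_torque": joint torques, N m; "eef_pos": TCP position; "tcp_rot": TCP orientation; "ft_force": force on the tool from outside, world axes, zero at the start; "torque": the same for the moment, N m; "grip_width": opening from 0.0 (shut) to 1.0 (fully open); "gripper_force": force on a finger pad.
Only numpy, scipy, OpenCV 4.12 (cv2) and the standard library are available. Lean on these libraries where they do the work, as an engineer would, in place of code of your own. Each camera call takes 0.05 s, during which the arm holds its last target. There are 200 camera calls.

## Working session

There is one attempt and no reset: what is moved stays moved. The work goes in short steps, Python scripts to look and compute and a shell command to move; the robot and the scene stay as the last step left them, time stands still between calls to the robot, and variables do not carry over. Pictures are saved under pics/ and viewed, at most 10 in all, crops included, and the job is handed in when it is done.

```bash
mkdir -p pics; ls; cat > h.py <<'E'
from rig import *
import numpy as np, cv2
from scipy.spatial.transform import Rotation as R
def cam(n):
    c=read_camera(n); K=np.array([[c["fx"],0,c["cx"]],[0,c["fy"],c["cy"]],[0,0,1.]])
    v,u=np.mgrid[0:420,0:560].astype(np.float64)
    p=cv2.undistortPoints(np.stack([u.ravel(),v.ravel()],1)[:,None],K,np.array(c["dist"],float))[:,0]
    z=c["range_z"].ravel().astype(float)
    r=np.array(c["rotation"],float)
    Rm=r if r.shape==(3,3) else R.from_quat(r).as_matrix()
    P=np.c_[p*z[:,None],z]@Rm.T+np.array(c["xyz"]); P[z==0]=np.nan
    return c["img"],P.reshape(420,560,3)
E
python3 - <<'E'
from h import *
for n in("scene","top"):
    i,P=cam(n); cv2.imwrite(f"pics/{n}0.png",i[:,:,::-1]); np.save(n+"0.npy",P)
c=read_camera("top");print(c["xyz"],c["rotation"]);print(get_state())
E
```

```text
pics
[ 339.81927055  142.49556926 1288.18946584] [-0.69767974  0.71099066 -0.05797907  0.06613391]
{'time_s': 0.15, 'q': array([-1.39857125e+00,  2.59083024e-01,  2.09539927e-02,  1.33369834e+00,
        1.09361543e-05,  1.41819485e+00]), 'joint_velocities': array([-0.00044292,  0.00016326,  0.0016873 ,  0.00011697, -0.00119712,
        0.00122609]), 'joint_torque': array([ 2.30369231e-03, -5.55968285e+01,  3.44662964e+01,  1.13760552e-02,
       -8.82942709e-05,  6.78717157e-06]), 'eef_pos': array([ 175.48796295, -521.01128271,  205.20115507]), 'tcp_rot': array([ 9.86839800e-01,  1.61700166e-01,  4.09715666e-07, -5.15548792e-04]), 'ft_force': array([ 0.12720957, -0.23714035,  0.68390266]), 'torque': array([-0.02864514, -0.00275733,  0.05091658]), 'gripper_force': 0.0, 'grip_width': 0.9967939302112503}
```

View pics/scene0.png

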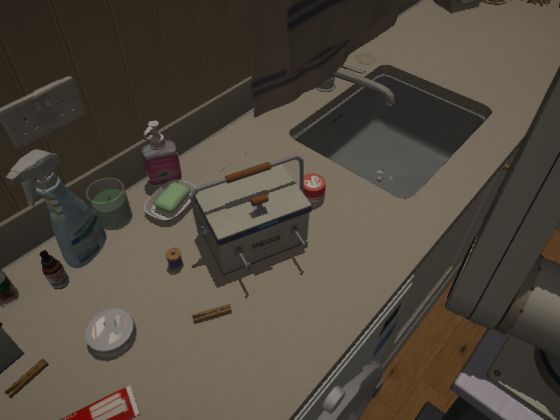

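View pics/top0.png

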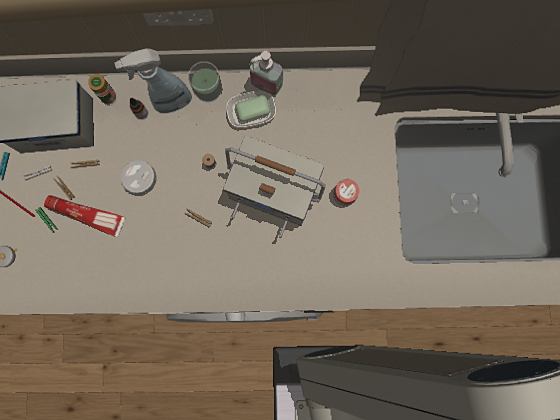

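The tin is at about (272,190) in the top view. Its bail grip is at (275,164), the lid roller at (266,188), the reel at (208,160), the pot at (346,190), and the peg at (198,217). Next I'll fit the poses.

```bash
python3 - <<'E'
from h import *
P=np.load("top0.npy"); 
img=cv2.imread("pics/top0.png").astype(int)
vv,uu=np.mgrid[0:420,0:560]
reg=(uu>205)&(uu<335)&(vv>130)&(vv<250)
m=reg&(abs(P[...,2]-118)<8)
# keep white lid via largest component
n,l,s,c=cv2.connectedComponentsWithStats(m.astype(np.uint8)); k=1+np.argsort(-s[1:,4])[:3]; print(s[k])
sel=np.isin(l,k)
pts=P[sel]; print("lid z",np.median(pts[:,2]))
(cx,cy),(w,h),a=cv2.minAreaRect(pts[:,:2].astype(np.float32)); print(cx,cy,w,h,a)
for nm,(u0,u1,v0,v1) in dict(bail=(256,295,154,175),roller=(258,275,182,194)).items():
    Q=P[v0:v1,u0:u1].reshape(-1,3); I=img[v0:v1,u0:u1].reshape(-1,3)
    br=(I[:,2]-I[:,0]>35)&(Q[:,2]>130); q=Q[br]; print(nm,br.sum(),q.mean(0),np.median(q,0),q.min(0),q.max(0))
    d=np.linalg.svd(q[:,:2]-q[:,:2].mean(0))[2][0]; print(" dir",np.degrees(np.arctan2(d[1],d[0])))
for nm,(u,v) in dict(reel=(208,160),pot=(346,190),peg=(198,217)).items():
    print(nm,np.nanmedian(P[v-3:v+4,u-3:u+4].reshape(-1,3),0))
for (u,v) in [(229,155),(320,185),(226,178),(318,198),(235,215),(279,235)]:print(u,v,P[v-1:v+2,u-1:u+2].reshape(-1,3).round(0)[[0,4,8]].tolist())
S=np.load("scene0.npy")
m=(abs(S[...,2]-118)<5); m[:150]=0;m[260:]=0;m[:,:185]=0;m[:,330:]=0
print(cv2.minAreaRect(S[m][:,:2].astype(np.float32)))
i2=cv2.imread("pics/scene0.png").astype(int)
for nm,(u0,u1,v0,v1) in dict(bail=(222,275,160,184),roller=(246,272,192,208)).items():
    Q=S[v0:v1,u0:u1].reshape(-1,3); I=i2[v0:v1,u0:u1].reshape(-1,3)
    br=(I[:,2]-I[:,0]>35)&(Q[:,2]>130); q=Q[br]; print(nm,br.sum(),q.mean(0),q.min(0),q.max(0))
E
```

```text
[[ 223  154   95   66 3254]
 [ 239  136   85   44 1316]
 [ 319  193    4    3   10]]
lid z 120.2178463256381
614.2741088867188 147.5825653076172 215.1331024169922 145.66539001464844 68.4200210571289
bail 231 [628.18761048 150.50426553 185.6070472 ] [627.81401364 150.58344657 185.50038268] [607.94121273 110.1191342  181.35474043] [649.59970868 191.07898063 192.07786269]
 dir -112.55577579453356
roller 87 [584.10078216 169.13188752 156.58914736] [584.29205808 169.14871202 156.71510044] [573.30005335 153.91773114 150.151964  ] [594.65866788 184.49450056 162.21555671]
 dir -113.77175450247566
reel [683.52570785 316.67169916  39.99225885]
pot [598.56424626 -15.96066429  50.9332488 ]
peg [547.08381774 341.95893067  10.62169984]
229 155 [[665.0, 255.0, 150.0], [666.0, 254.0, 138.0], [702.0, 264.0, 2.0]]
320 185 [[587.0, 57.0, 175.0], [624.0, 41.0, -1.0], [621.0, 39.0, 0.0]]
226 178 [[649.0, 277.0, -1.0], [647.0, 275.0, -5.0], [615.0, 260.0, 121.0]]
318 198 [[593.0, 50.0, 1.0], [574.0, 54.0, 86.0], [572.0, 51.0, 86.0]]
235 215 [[543.0, 249.0, 71.0], [553.0, 253.0, -2.0], [549.0, 250.0, 5.0]]
279 235 [[504.0, 148.0, -3.0], [490.0, 145.0, 86.0], [487.0, 143.0, 87.0]]
((613.2303466796875, 156.809326171875), (231.81216430664062, 140.78428649902344), 68.0945053100586)
bail 256 [626.85771105 150.82998131 183.41924747] [607.24517183 109.08911611 178.86847447] [647.83897335 191.96092433 186.87972479]
roller 99 [582.87926122 169.05972037 154.4560033 ] [574.19349985 153.9413072  149.95654987] [595.50600031 183.52545382 159.2052752 ]
```

The tin's origin is near (616,155) with its x axis at -22.5°, and the bail leans back about 0.12 rad. I'll push the bail with closed fingers from behind, 33 mm to the side to clear the roller. Then I'll press it down from above.

```bash
python3 -m handwheel '[[[0,0,0.055],0,1],[[0.2,0.25,0.055],49,1],[[0.2,0.25,0.055],49,1],[[0.2,0.25,0.055],49,1],[[0.2,0.25,0.055],49,1],[[0.2,0.25,0.055],49,1],[[0.2,0.25,0.055],49,1],[[0.2,0.25,0.055],49,1]]' 40
python3 -m handwheel '[[[0.2725,0.378,0],0,1],[[0.2725,0.378,0],0,1],[[0.2725,0.378,0],0,1],[[0.2725,0.378,0],0,1],[[0.2725,0.378,0],0,1],[[0.2725,0.378,0],0,1],[[0.2725,0.378,0],0,1],[[0.2725,0.378,0],0,1]]'
```

```text
time_s: 1.15
eef_pos: [375.7, -271.0, 260.6]
tcp_rot: [0.831, 0.557, -0.0, 0.0]
ft_force: [-1.2, -0.7, -0.2]
grip_width: -0.002
gripper_force: 0.0
time_s: 2.15
eef_pos: [649.8, 107.1, 259.2]
tcp_rot: [0.831, 0.556, -0.001, -0.0]
ft_force: [0.2, 0.0, -1.0]
grip_width: 0.001
gripper_force: 0.0
```

```bash
python3 -m handwheel '[[[0,0,-0.06],0,1],[[0,0,-0.1],0,1],[[0,0,-0.1],0,1],[[-0.0185,0.0077,-0.1],0,1],[[-0.028,0.0115,-0.1],0,1],[[-0.037,0.0153,-0.1],0,1],[[-0.046,0.0192,-0.1],0,1],[[-0.0555,0.023,-0.1],0,1]]'
python3 - <<'E'
from h import *
for n in("scene",):
    i,P=cam(n); cv2.imwrite(f"pics/{n}1.png",cv2.resize(i[110:290,150:370,::-1],None,fx=3,fy=3))
E
```

```text
time_s: 3.15
eef_pos: [592.1, 129.9, 160.9]
tcp_rot: [0.831, 0.556, 0.0, 0.0]
ft_force: [-1.4, -0.1, -0.2]
grip_width: 0.002
gripper_force: 0.0
```

View pics/scene1.png

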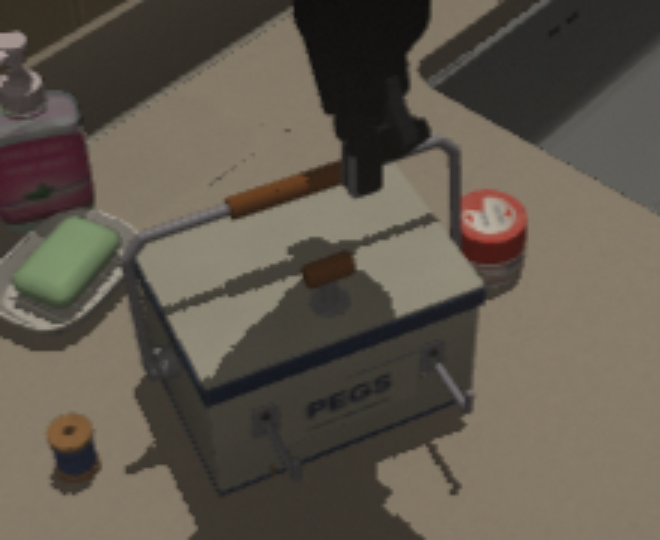

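The finger, at crop (365,185), seems to cover the grip, which runs from about (230,205) to (340,175). I'll measure where the bail is.

```bash
python3 - <<'E'
from h import *
o=np.array([616.3,155.5]);A=np.array([[.924,-.383],[.383,.924]])
img,S=cam("scene"); I=img.astype(int)
T=S.copy(); T[...,:2]=(S[...,:2]-o)@A.T
br=(I[...,0]-I[...,2]>30)&(T[...,2]>125)&(abs(T[...,0])<130)&(abs(T[...,1])<100)
n,l,s,c=cv2.connectedComponentsWithStats(br.astype(np.uint8))
for k in range(1,n):
    if s[k,4]>20: q=T[l==k]; print(s[k],q.mean(0).round(1),q.min(0).round(1),q.max(0).round(1))
dk=(I.sum(2)<110)&(abs(T[...,0])<80)&(abs(T[...,1]+33)<40)&(T[...,2]>130)&(T[...,2]<200)
q=T[dk];print(dk.sum(),q.min(0),q.max(0),np.percentile(q,[5,50,95],axis=0))
img,S=cam("top");cv2.imwrite("pics/top1.png",cv2.resize(img[110:270,180:380,::-1],None,fx=3,fy=3))
E
```

```text
[225 166  38  15 213] [ 10.8  11.4 182.8] [  4.9 -28.2 177.4] [ 19.2  44.  186.9]
[252 196  16   8  67] [-38.1   0.7 154.2] [-42.2 -14.4 149.4] [-32.2  15.2 158.2]
63 [-43.35185172 -38.5023759  144.24060063] [ 15.05784001   4.80271837 199.80494563] [[-41.75882528 -36.42344462 147.03283907]
 [-25.86320911 -18.2201595  178.72793532]
 [  8.84683524   3.43592545 198.39777125]]
```

View pics/top1.png

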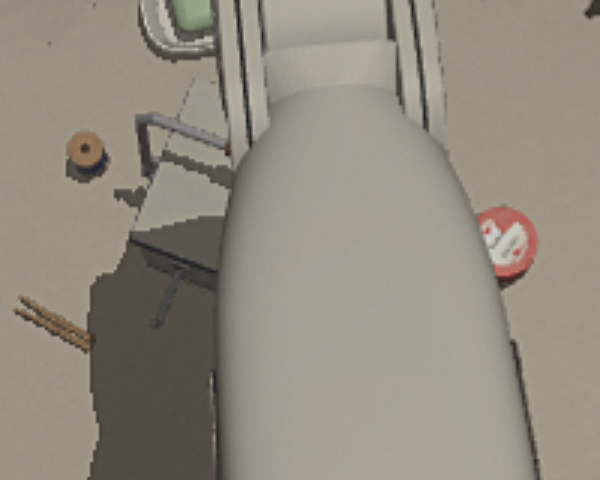

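The bail hasn't moved: the finger is in front of it, so it must have passed over the top while still descending. I'll go back up and behind, and check the pose before pushing.

```bash
python3 -m handwheel '[[[0,0,0.05],0,1],[[0,0,0.05],0,1],[[0.03,-0.0124,0.05],0,1],[[0.055,-0.0228,0.05],0,1],[[0.055,-0.0228,0.05],0,1],[[0.055,-0.0228,0.02],0,1],[[0.055,-0.0228,-0.01],0,1],[[0.055,-0.0228,-0.01],0,1]]'
python3 - <<'E'
from h import *
o=np.array([616.3,155.5]);A=np.array([[.924,-.383],[.383,.924]])
img,S=cam("scene"); I=img.astype(int)
cv2.imwrite("pics/scene2.png",cv2.resize(img[110:290,150:370,::-1],None,fx=3,fy=3))
print(get_state()["eef_pos"], A@(get_state()["eef_pos"][:2]-o))
E
```

```text
time_s: 4.3
eef_pos: [645.7, 107.2, 148.5]
tcp_rot: [0.831, 0.556, -0.002, -0.001]
ft_force: [-1.0, 0.1, -0.1]
grip_width: 0.001
gripper_force: 0.0
[646.65375951 107.18281134 150.36239919] [ 46.55235705 -33.01959243]
```

View pics/scene2.png

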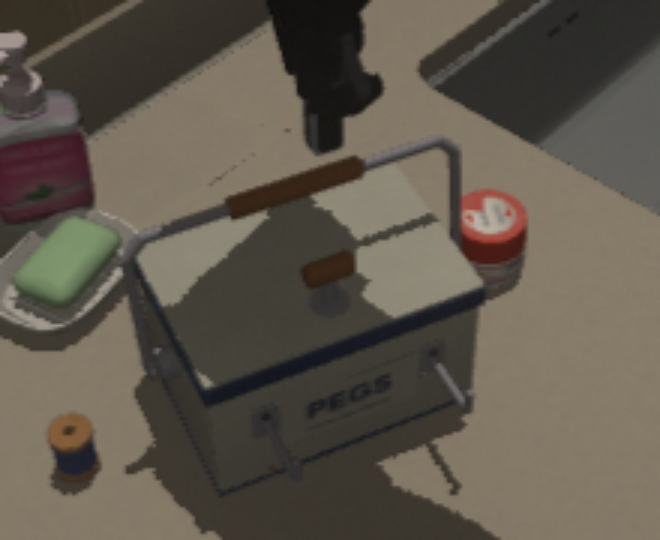

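The fingertip is at crop (323,150), just above the bar in the image. I'll check its depth against the reported TCP.

```bash
python3 - <<'E'
from h import *
o=np.array([616.3,155.5]);A=np.array([[.924,-.383],[.383,.924]])
img,S=cam("scene")
T=S.copy(); T[...,:2]=(S[...,:2]-o)@A.T
for r in range(110,172,4):
    u=150+323//3; print(r,u,T[r,u-3:u+5:3].round(0).tolist(),img[r,u])
c=read_camera("scene");print(c["xyz"])
K=np.array([[c["fx"],0,c["cx"]],[0,c["fy"],c["cy"]],[0,0,1.]])
r=np.array(c["rotation"]);M=r if r.shape==(3,3) else R.from_quat(r).as_matrix()
e=get_state()["eef_pos"];p=M.T@(e-c["xyz"]);print(e,cv2.projectPoints(p[None],np.zeros(3),np.zeros(3),K,np.array(c["dist"]))[0])
E
```

```text
110 257 [[13.0, -16.0, 314.0], [10.0, -21.0, 314.0], [10.0, -26.0, 313.0]] [19 18 16]
114 257 [[15.0, -17.0, 304.0], [11.0, -21.0, 306.0], [10.0, -26.0, 304.0]] [20 18 17]
118 257 [[32.0, -24.0, 282.0], [17.0, -23.0, 293.0], [10.0, -26.0, 296.0]] [19 18 16]
122 257 [[27.0, -21.0, 278.0], [19.0, -24.0, 283.0], [8.0, -25.0, 289.0]] [20 20 18]
126 257 [[29.0, -22.0, 267.0], [20.0, -24.0, 273.0], [9.0, -25.0, 281.0]] [22 20 19]
130 257 [[27.0, -21.0, 260.0], [21.0, -24.0, 263.0], [14.0, -27.0, 268.0]] [22 19 18]
134 257 [[32.0, -23.0, 247.0], [34.0, -29.0, 244.0], [32.0, -35.0, 243.0]] [23 21 19]
138 257 [[33.0, -23.0, 238.0], [31.0, -28.0, 237.0], [44.0, -40.0, 223.0]] [23 21 19]
142 257 [[33.0, -23.0, 228.0], [30.0, -27.0, 229.0], [6.0, -23.0, 248.0]] [24 22 19]
146 257 [[33.0, -22.0, 219.0], [19.0, -22.0, 229.0], [7.0, -23.0, 238.0]] [24 22 20]
150 257 [[39.0, -25.0, 203.0], [34.0, -28.0, 206.0], [36.0, -36.0, 202.0]] [25 22 20]
154 257 [[41.0, -25.0, 192.0], [33.0, -28.0, 197.0], [33.0, -34.0, 195.0]] [25 23 22]
158 257 [[40.0, -24.0, 183.0], [35.0, -28.0, 186.0], [34.0, -34.0, 184.0]] [25 23 21]
162 257 [[217.0, -98.0, 0.0], [214.0, -105.0, -1.0], [210.0, -111.0, 0.0]] [133 122 105]
166 257 [[19.0, -15.0, 183.0], [16.0, -20.0, 183.0], [13.0, -25.0, 184.0]] [55 39 27]
170 257 [[11.0, -11.0, 181.0], [8.0, -16.0, 182.0], [7.0, -22.0, 180.0]] [56 37 24]
[166.68269083 599.0809221  782.83029773]
[647.82333329 107.15543705 152.10156452] [[[256.64563298 166.12681715]]]
```

By depth the real fingertip ends about 29 mm above the reported TCP (z ≈ 181 against 152), which is why it cleared the bar. I'll lower it by that much, wait for it to settle, then push in small steps.

```bash
python3 -m handwheel '[[[0,0,-0.02],0,1],[[0,0,-0.02],0,1],[[0,0,-0.02],0,1],[[-0.0092,0.0038,-0.02],0,1],[[-0.0185,0.0077,-0.02],0,1],[[-0.0277,0.0115,-0.02],0,1],[[-0.037,0.0153,-0.02],0,1],[[-0.037,0.0153,-0.02],0,1]]'
cat >> h.py <<'E'
o=np.array([616.3,155.5]);A=np.array([[.924,-.383],[.383,.924]])
def look(fn=None,cn="scene"):
    img,S=cam(cn); I=img.astype(int)
    T=S.copy(); T[...,:2]=(S[...,:2]-o)@A.T
    br=(I[...,0]-I[...,2]>0.3*I[...,0]+3)&(T[...,2]>60)&(abs(T[...,0])<130)&(abs(T[...,1])<60)
    n,l,s,c=cv2.connectedComponentsWithStats(br.astype(np.uint8))
    for k in range(1,n):
        if s[k,4]>15: q=T[l==k]; print("brown",s[k],np.median(q,0).round(1),q.min(0).round(1),q.max(0).round(1))
    dk=(I.max(2)<40)&(abs(T[...,0])<140)&(abs(T[...,1])<60)&(T[...,2]>60)&(T[...,2]<400)
    n,l,s,c=cv2.connectedComponentsWithStats(dk.astype(np.uint8))
    for k in range(1,n):
        if s[k,4]>60:
            q=T[l==k]; b=q[q[:,2]<q[:,2].min()+15]; print("dark",s[k],"low end",q[:,2].min().round(1),np.median(b,0).round(1))
    e=get_state(); print("tcp tin",(A@(e["eef_pos"][:2]-o)).round(1),e["eef_pos"][2].round(1),e["ft_force"].round(1))
    if fn: cv2.imwrite("pics/"+fn,cv2.resize(img[110:290,150:370,::-1],None,fx=3,fy=3))
    return img,T
E
python3 -c "
from h import *
look()"
```

```text
time_s: 5.45
eef_pos: [609.7, 122.7, 131.0]
tcp_rot: [0.831, 0.557, -0.0, -0.0]
ft_force: [-0.1, -0.6, -0.5]
grip_width: 0.002
gripper_force: 0.0
brown [232 173  46  21 359] [-21.2   0.8 181.9] [-26.1 -44.8 172.3] [-11.9  44.3 186.8]
brown [250 194  19  12 143] [-37.9   0.9 153.4] [-42.5 -15.7 117.1] [ -2.7  15.3 158. ]
dark [ 242   85   46   92 2606] low end 164.6 [  2.5 -25.4 175.9]
dark [237 213  58  26 299] low end 99.3 [-64.8   7.8 108. ]
tcp tin [  6.9 -32.8] 130.9 [ 0.6  0.5 -0.3]
```

The bar is moving now. I'll carry on pushing along its arc.

```bash
python3 -m handwheel '[[[-0.0083,0.0034,0],0,1],[[-0.0166,0.0069,-0.002],0,1],[[-0.025,0.0103,-0.005],0,1],[[-0.0333,0.0138,-0.01],0,1],[[-0.0416,0.0172,-0.015],0,1],[[-0.0508,0.021,-0.02],0,1],[[-0.0536,0.0222,-0.02],0,1],[[-0.0536,0.0222,-0.02],0,1]]'
python3 -c "
from h import *
look('s3.png')"
```

```text
time_s: 6.5
eef_pos: [556.7, 144.6, 110.9]
tcp_rot: [0.831, 0.556, 0.0, -0.0]
ft_force: [-0.2, -0.4, -0.1]
grip_width: -0.002
gripper_force: 0.0
brown [251 194  18  12 140] [-38.1   0.7 153.7] [-45.3 -16.  117. ] [  2.4  15.2 157.7]
brown [245 204  47  22 374] [-77.5   0.7 152.1] [-82.4 -45.3 142.4] [-66.7  44.1 156.5]
dark [ 257  117   47   90 2593] low end 118.0 [ 29.8 -53.2 118. ]
dark [237 213  58  26 290] low end 99.6 [-64.9   6.8 109.1]
tcp tin [-50.6 -32.8] 110.9 [ 0.7  0.1 -0.1]
```

View pics/s3.png

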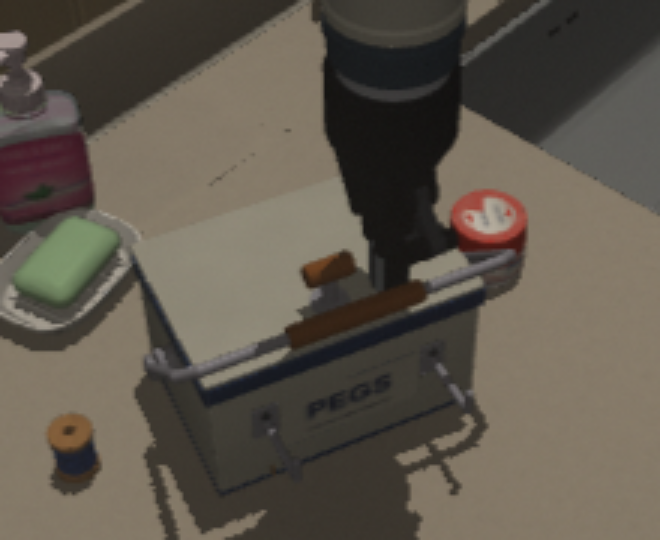

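The bar is at about 45° in front of the roller (crop (355,315)), and the roller is untouched at (328,268). Next I'll go up and over it, then press from above on the midline.

```bash
python3 -m handwheel '[[[0.004,-0.0015,0.02],0,1],[[0.004,-0.0015,0.055],0,1],[[0.004,-0.0015,0.055],0,1],[[-0.021,0.0444,0.055],0,1],[[-0.021,0.0444,0.055],0,1],[[-0.021,0.0444,0.055],0,1]]'
python3 -c "
from h import *
look()"
```

```text
time_s: 7.3
eef_pos: [535.9, 188.8, 165.2]
tcp_rot: [0.831, 0.557, -0.0, 0.0]
ft_force: [0.3, -0.3, 0.4]
grip_width: 0.004
gripper_force: 0.0
brown [251 194  14  12 116] [-37.7   3.4 153.7] [-42.9 -12.2 117.7] [  4.1  15.2 157.8]
brown [245 203  47  23 387] [-7.710e+01 -1.000e-01  1.521e+02] [-83.  -56.5 116.8] [-37.9  44.5 156.5]
dark [ 245  102   53  104 3031] low end 197.1 [-99.2   2.6 204.6]
dark [237 213  58  26 228] low end 98.6 [-64.7  12.6 107.3]
tcp tin [-86.7  -0.3] 165.2 [-0.9 -0.1 -0.6]
```

```bash
python3 -m handwheel '[[[0,0,-0.036],0,1],[[-0.001,0.0005,-0.046],0,1],[[-0.002,0.001,-0.056],0,1],[[-0.0065,0.0027,-0.068],0,1],[[-0.009,0.0037,-0.078],0,1],[[-0.0111,0.0046,-0.088],0,1],[[-0.0148,0.0061,-0.098],0,1],[[-0.0148,0.0061,-0.1],0,1]]'
python3 -c "
from h import *
look()"
```

```text
time_s: 8.35
eef_pos: [509.7, 198.2, 62.7]
tcp_rot: [0.83, 0.558, -0.007, -0.009]
ft_force: [-39.5, 21.9, 8.5]
grip_width: 0.0
gripper_force: 29.4
brown [251 197   6   9  47] [-36.8  12.1 153.4] [-99.6  -4.1 117.9] [  3.9  33.2 232.4]
brown [253 244  20  14 153] [-106.    26.4   93.5] [-110.7    6.9   84.1] [-95.4  43.6  97.1]
dark [309 109   9  34 147] low end 350.5 [-136.9  -38.9  360.7]
dark [ 237  170   51   84 1233] low end 65.8 [-61.  -10.9  67.1]
tcp tin [-114.9   -1.4] 62.6 [-38.2  22.6   5.1]
```

There's 45 N pushing the tool forwards, so I'll look before moving.

```bash
python3 -c "
from h import *
i,T=look('s4.png')
i2,_=cam('top');cv2.imwrite('pics/s4.png',np.hstack([cv2.resize(i[130:290,180:330,::-1],None,fx=2.6,fy=2.6),cv2.resize(i2[130:290,180:330,::-1],None,fx=2.6,fy=2.6)]))
"
```

```text
brown [251 197   6   9  46] [-37.2  12.3 154.3] [-98.4  -4.1 117.9] [  3.9  32.6 231. ]
brown [253 244  20  14 152] [-105.9   26.7   93.1] [-110.4    5.9   84.3] [-95.2  43.6  97.7]
dark [309 109   8  32 150] low end 353.7 [-136.6  -39.2  362.7]
dark [ 237  170   50   84 1224] low end 65.4 [-60.5 -11.1  66.4]
tcp tin [-114.9   -1.4] 62.7 [-40.5  21.5   7.1]
```

View pics/s4.png

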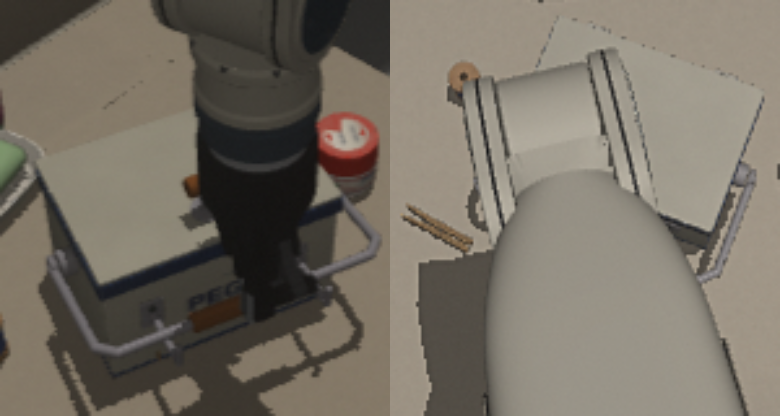

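The force fits the rounded fingertip having slid off the front of the grip (grip centre about x=-103, z=89; tool at x=-115). I'll ease forward, lift off and look.

```bash
python3 -m handwheel '[[[-0.008,0.0033,0],0,1],[[-0.015,0.0062,0],0,1],[[-0.018,0.0075,0.02],0,1],[[-0.018,0.0075,0.05],0,1],[[-0.018,0.0075,0.09],0,1],[[-0.018,0.0075,0.09],0,1]]'
python3 -c "
from h import *
i,T=look()
i2,_=look(cn='top');cv2.imwrite('pics/s5.png',np.hstack([cv2.resize(i[130:290,180:330,::-1],None,fx=2.6,fy=2.6),cv2.resize(i2[130:290,180:330,::-1],None,fx=2.6,fy=2.6)]))
"
```

```text
time_s: 9.25
eef_pos: [505.3, 202.2, 158.8]
tcp_rot: [0.831, 0.556, 0.003, 0.001]
ft_force: [0.5, 0.2, 0.3]
grip_width: -0.0
gripper_force: 0.0
brown [251 194  18  12 142] [-37.7   0.7 153.2] [-43.1 -15.9 116.7] [  5.   15.4 157.9]
brown [253 234  45  24 361] [-105.8    0.4   93.6] [-111.1  -45.3   82.8] [-94.6  43.8  98.2]
dark [ 256  121   39  102 1034] low end 100.6 [-64.5 -52.6 106.7]
dark [237 223  40  16 123] low end 99.3 [-64.9  33.  106. ]
tcp tin [-121.3    0.2] 157.0 [0.3 0.6 0.4]
tcp tin [-121.9   -0.2] 155.8 [-0.5  0.4 -0.5]
```

View pics/s5.png

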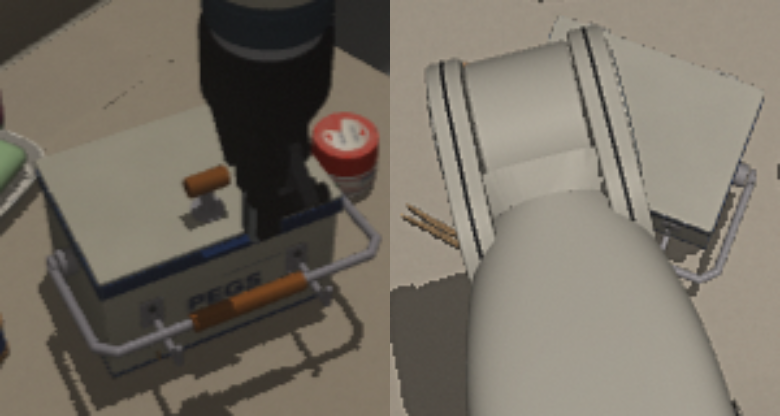

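The bar is at about 82° and the lid is shut. I'll press again, centred on the bar and slowly.

```bash
python3 -m handwheel '[[[0.0185,-0.0077,0],0,1],[[0.0185,-0.0077,-0.04],0,1],[[0.0185,-0.0077,-0.075],0,1],[[0.0185,-0.0077,-0.083],0,1],[[0.0185,-0.0077,-0.089],0,1],[[0.0185,-0.0077,-0.095],0,1],[[0.0185,-0.0077,-0.1],0,1],[[0.0185,-0.0077,-0.1],0,1]]'
python3 -c "
from h import *
i,T=look()
"
```

```text
time_s: 10.35
eef_pos: [522.2, 194.9, 56.8]
tcp_rot: [0.831, 0.556, 0.001, 0.0]
ft_force: [-0.9, -0.4, 5.7]
grip_width: 0.001
gripper_force: 2.5
brown [251 198   4   8  21] [-35.2  14.2 152.5] [-42.1  10.1 143.4] [-28.2  15.4 156.7]
brown [253 242  45  21 265] [-108.1   12.3   78.5] [-113.9  -45.8   70. ] [-95.3  43.4  89.1]
dark [303 110  12  38 253] low end 342.9 [-134.5  -34.   351.8]
dark [ 237  170   63   82 2091] low end 60.3 [-63.2  -3.3  61.2]
tcp tin [-102.     0.4] 56.8 [-1.1 -0.7  6.1]
```

```bash
python3 -m handwheel '[[[0,0,-0.002],0,1],[[0,0,-0.004],0,1],[[0,0,-0.006],0,1],[[0,0,-0.007],0,1],[[0,0,-0.007],0,1]]'
python3 -c "
from h import *
i,T=look()
"
```

```text
time_s: 11.02
eef_pos: [522.7, 195.1, 55.4]
tcp_rot: [0.831, 0.557, 0.004, 0.002]
ft_force: [-19.3, -3.9, 60.1]
grip_width: -0.002
gripper_force: 30.2
brown [251 198   4   8  22] [-35.3  14.5 153. ] [-42.    6.1 117.3] [-14.1  15.5 156.6]
brown [253 242  45  21 255] [-107.9   13.3   78.1] [-115.8  -45.7   69.5] [-95.9  43.7  97. ]
dark [303 111  13  38 238] low end 342.7 [-135.8  -32.9  351.4]
dark [ 237  170   63   82 1986] low end 77.1 [-110.     1.2   90.1]
tcp tin [-101.6    0.8] 55.4 [-19.6  -5.3  59.8]
```

It's hard against its stop at 60 N. I'll lift off, open and turn 90° to take the roller by its ends.

```bash
python3 -m handwheel '[[[0,0,0.02],0,1],[[0,0,0.08],0,1],[[0,0,0.14],0,1],[[0,0,0.2],0,1],[[0,0,0.2],40,0.35],[[0,0,0.2],40,0.35],[[0,0,0.2],40,0.35],[[0,0,0.2],40,0.35]]'
python3 -m handwheel '[[[0,0,0],50,0.35],[[0,0,0],50,0.35],[[0,0,0],50,0.35],[[0,0,0],50,0.35],[[0,0,0],50,0.35],[[0,0,0],50,0.35]]'
python3 -c "
from h import *
i,T=look()
i2,_=cam('top')
cv2.imwrite('pics/s6.png',np.hstack([cv2.resize(i[110:290,180:330,::-1],None,fx=2.6,fy=2.6),cv2.resize(i2[110:290,180:330,::-1],None,fx=2.6,fy=2.6)]))
"
```

```text
time_s: 12.08
eef_pos: [521.7, 194.8, 249.2]
tcp_rot: [0.588, 0.809, 0.0, 0.0]
ft_force: [-0.4, 0.7, -0.4]
grip_width: 0.65
gripper_force: 0.0
time_s: 12.82
eef_pos: [521.7, 194.8, 249.0]
tcp_rot: [0.195, 0.981, 0.0, 0.0]
ft_force: [0.2, 0.1, -0.2]
grip_width: 0.648
gripper_force: 0.0
brown [251 194  17  12 139] [-37.8   0.8 153.1] [-43.2 -15.7 118.2] [  3.6  15.4 158.7]
brown [253 239  45  24 365] [-106.4    0.7   79.5] [-111.2  -45.7   69.7] [-96.3  43.5  84.2]
dark [ 234  109   85   70 2596] low end 279.3 [-108.2  -29.   288.3]
dark [237 213  58  26 191] low end 98.9 [-64.8  13.8 106.6]
tcp tin [-1.025e+02  1.000e-01] 249.0 [ 0.2 -0.5  0.4]
```

View pics/s6.png

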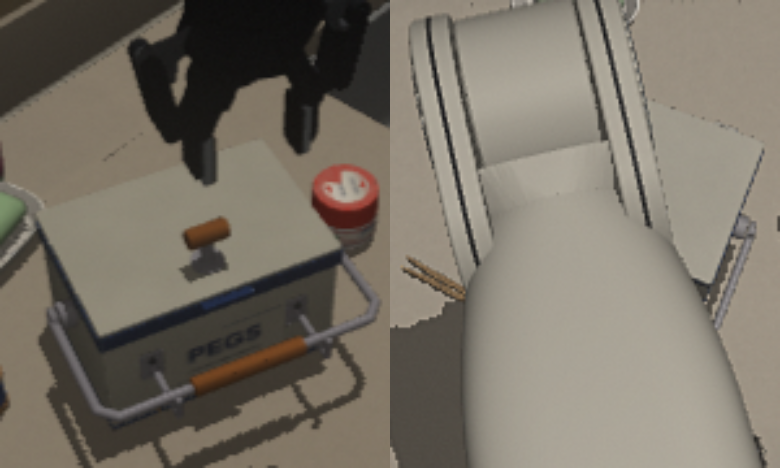

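The bail is home, with its top at 84 mm against the expected 82.5, and the lid is shut with the roller at crop (207,233). The tips are still about 30 mm above the TCP, so I'll descend to TCP z ≈ 102 over the roller and grip.

```bash
python3 -m handwheel '[[[0.0624,-0.0259,0],0,0.35],[[0.0624,-0.0259,0],0,0.35],[[0.0624,-0.0259,0],0,0.35],[[0.0624,-0.0259,-0.05],0,0.35],[[0.0624,-0.0259,-0.09],0,0.35],[[0.0624,-0.0259,-0.12],0,0.35],[[0.0624,-0.0259,-0.12],0,0.35]]' 50
python3 -c "
from h import *
i,T=look()
i2,_=cam('top')
cv2.imwrite('pics/s7.png',cv2.resize(i[110:290,180:360,::-1],None,fx=3.2,fy=3.2))
"
```

```text
time_s: 13.8
eef_pos: [581.9, 169.2, 127.4]
tcp_rot: [0.194, 0.981, -0.001, -0.002]
ft_force: [0.8, -0.0, -0.4]
grip_width: 0.65
gripper_force: 0.0
brown [251 194  17  12 132] [-37.9   0.6 153.7] [-43.8 -15.3 118.5] [-15.2  15.6 158.3]
brown [253 239  45  24 365] [-106.4    0.5   79.5] [-111.3  -45.3   69.1] [-95.3  44.   84.7]
dark [ 223  106   71   98 3439] low end 158.4 [-43.1 -29.6 166.6]
dark [237 213  58  26 282] low end 97.7 [-64.7  16.7 106.5]
tcp tin [-36.    0.1] 129.2 [0.5 0.2 0.8]
```

View pics/s7.png

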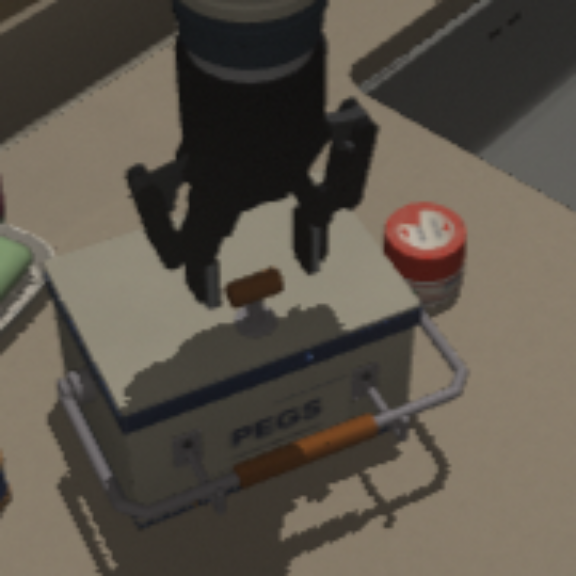

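The fingers straddle the roller (crop (255,287)), with the tips at z ≈ 158. I'll go down 27 mm and close.

```bash
python3 -m handwheel '[[[0,0,-0.015],0,0.35],[[0,0,-0.027],0,0.35],[[0,0,-0.027],0,0.35],[[0,0,-0.027],0,1],[[0,0,-0.027],0,1],[[0,0,-0.027],0,1],[[0,0,-0.027],0,1],[[0,0,-0.027],0,1]]' 50
python3 -c "
from h import *
i,T=look()"
```

```text
time_s: 14.9
eef_pos: [584.4, 169.2, 102.1]
tcp_rot: [0.194, 0.981, 0.0, 0.0]
ft_force: [0.9, 3.6, 4.8]
grip_width: 0.366
gripper_force: 50.0
brown [253 194  16  12 119] [-38.9  -1.7 154. ] [-46.7 -17.1 143.5] [-29.1  16.9 169.9]
brown [253 239  45  24 362] [-106.6    0.2   79.7] [-111.5  -45.7   69.8] [-94.9  44.8  84.4]
dark [273  86  17  14  63] low end 391.3 [-72.6 -24.4 396.1]
dark [ 224  121   69   91 3220] low end 116.0 [-35.3 -17.1 129.8]
dark [237 213  58  25 270] low end 99.5 [-64.6  12.5 108.7]
tcp tin [-34.7   0.4] 102.1 [-0.1  4.8  4.5]
```

The roller is held at 31 mm opening with 50 N. Now I'll lift along the lid's arc, going to 30° first.

```bash
python3 -m handwheel '[[[0.0023,-0.001,0.0067],0,1],[[0.005,-0.0021,0.0134],0,1],[[0.008,-0.0033,0.0198],0,1],[[0.0116,-0.0048,0.026],0,1],[[0.0155,-0.0064,0.032],0,1],[[0.0198,-0.0082,0.0375],0,1],[[0.0243,-0.0101,0.0428],0,1],[[0.0291,-0.0121,0.0478],0,1]]'
python3 -c "
from h import *
i,T=look()"
```

```text
time_s: 15.95
eef_pos: [612.1, 157.8, 148.5]
tcp_rot: [0.194, 0.981, 0.001, -0.002]
ft_force: [-0.7, 7.8, -3.7]
grip_width: 0.366
gripper_force: 49.7
brown [246 166  16  13 127] [-10.7  -1.3 198.9] [-15.1 -16.  190.5] [  1.5  15.  211.2]
brown [253 239  45  24 366] [-106.4    0.6   79.5] [-111.5  -45.2   69.4] [-95.3  43.6  84.3]
dark [ 216   83   70  101 3658] low end 174.3 [-11.4 -16.4 185.3]
dark [232 193  42  19 288] low end 164.3 [-51.9  25.8 170.9]
tcp tin [-3.9  0.5] 149.1 [-1.5  6.7 -2. ]
```

```bash
python3 -m handwheel '[[[0.0052,-0.0021,0.0047],0,1],[[0.0106,-0.0044,0.0089],0,1],[[0.0163,-0.0067,0.0128],0,1],[[0.0222,-0.0092,0.0162],0,1],[[0.0283,-0.0117,0.0192],0,1],[[0.0345,-0.0143,0.0218],0,1],[[0.0409,-0.017,0.024],0,1],[[0.0474,-0.0196,0.0257],0,1]]'
python3 -m handwheel '[[[0,0,0],0,1],[[0,0,0],0,1]]'
cat > ang.py <<'E'
from h import *
i,T=look()
# lid angle: fit plane line to light points above tin, not roller/gripper
I=i.astype(int)
m=(T[...,2]>125)&(abs(T[...,1])<95)&(T[...,0]>-40)&(T[...,0]<75)&(I.min(2)>45)&(abs(I[...,0]-I[...,2])<50)
q=T[m]; q=q[np.isfinite(q).all(1)]
rel=np.c_[70-q[:,0],q[:,2]-114]
a=np.degrees(np.arctan2(rel[:,1],rel[:,0])); print(len(q),np.percentile(a,[10,25,50,75,90]))
v,r=cv2.fitLine(rel.astype(np.float32),cv2.DIST_HUBER,0,.01,.01).ravel()[:2]; print("line angle",np.degrees(np.arctan2(r,v)))
E
python3 ang.py
```

```text
time_s: 17.0
eef_pos: [659.7, 138.5, 174.8]
tcp_rot: [0.194, 0.981, 0.001, -0.001]
ft_force: [-1.6, 8.6, 2.4]
grip_width: 0.367
gripper_force: 51.1
time_s: 17.25
eef_pos: [659.9, 138.4, 174.8]
tcp_rot: [0.194, 0.981, 0.001, -0.001]
ft_force: [-0.6, 7.1, 1.4]
grip_width: 0.364
gripper_force: 51.1
brown [234 140  17  12 129] [ 3.760e+01 -1.000e-01  2.256e+02] [ 32.2 -16.4 200.4] [ 53.2  16.1 234.9]
brown [253 239  45  24 364] [-106.4    0.5   79.8] [-111.4  -44.8   68.6] [-95.4  43.4  84.2]
dark [ 203   60   70   96 3479] low end 201.0 [ 40.2 -15.6 210.6]
dark [220 155  42  21 314] low end 166.1 [ 37.   19.9 168.1]
tcp tin [46.8  0.9] 174.8 [-0.   7.8  1.1]
2599 [70.07231406 78.72035513 80.05313476 82.5182105  84.97464406]
line angle 88.84162
```

```bash
cat > ang.py <<'E'
from h import *
for cn in("scene","top"):
    i,T=look(cn=cn); I=i.astype(int)
    m=(T[...,2]>130)&(T[...,2]<260)&(abs(T[...,1])<95)&(abs(T[...,1])>20)&(T[...,0]>-40)&(T[...,0]<90)
    q=T[m]; q=q[np.isfinite(q).all(1)]; rel=np.c_[70-q[:,0],q[:,2]-114]
    best=[]
    for a in np.arange(45,75,.25):
        t=np.radians(a); d=rel@[-np.sin(t),np.cos(t)]
        h,e=np.histogram(d,np.arange(-15,15,1.5)); h2=h[:-1]+h[1:]; best.append((h2.max(),a,e[h2.argmax()+1]))
    print(cn,len(q),sorted(best)[-5:])
s=get_state();print(s["time_s"])
E
python3 ang.py | grep -v brown
```

```text
dark [ 203   60   70   96 3481] low end 201.8 [ 39.2 -15.8 211.9]
dark [220 155  42  21 309] low end 167.3 [ 36.1  17.6 169. ]
tcp tin [46.8  0.9] 174.8 [-0.4  7.4  0.4]
scene 1583 [(np.int64(445), np.float64(56.25), np.float64(3.0)), (np.int64(445), np.float64(56.5), np.float64(3.0)), (np.int64(446), np.float64(55.5), np.float64(3.0)), (np.int64(446), np.float64(56.0), np.float64(3.0)), (np.int64(450), np.float64(57.25), np.float64(1.5))]
tcp tin [46.8  0.9] 174.8 [-0.2  8.2  1.9]
top 328 [(np.int64(176), np.float64(56.5), np.float64(6.0)), (np.int64(176), np.float64(57.0), np.float64(6.0)), (np.int64(182), np.float64(55.75), np.float64(7.5)), (np.int64(185), np.float64(56.75), np.float64(6.0)), (np.int64(186), np.float64(56.0), np.float64(7.5))]
17.4
```

```bash
cat > ang.py <<'E'
from h import *
for cn in("scene","top"):
    i,S=cam(cn);T=S.copy(); T[...,:2]=(S[...,:2]-o)@A.T
    m=(T[...,2]>130)&(T[...,2]<260)&(abs(T[...,1])<93)&(abs(T[...,1])>20)&(T[...,0]>-40)&(T[...,0]<90)
    q=T[m]; q=q[np.isfinite(q).all(1)]; rel=np.c_[70-q[:,0],q[:,2]-114]
    a,c=np.radians(57),4.
    for w in (6,5,4,3,3,3,3,3):
        d=rel@[-np.sin(a),np.cos(a)]-c; k=rel[abs(d)<w]
        v=np.linalg.svd(k-k.mean(0),full_matrices=False)[2][0]; v*=np.sign(v[1]); a=np.arctan2(v[1],v[0]); c=(k.mean(0)@[-np.sin(a),np.cos(a)])
    print(cn,len(k),"angle",np.degrees(a).round(2),"off",c.round(2),"along",np.percentile(k@v,[2,50,98]).round(0))
    qq=q[abs(rel@[-np.sin(a),np.cos(a)]-c)<3]; print(np.median(qq,0))
s=get_state();print(s["time_s"])
E
python3 ang.py
```

```text
scene 570 angle 56.06 off 2.75 along [ 20.  59. 137.]
[ 39.41226696 -20.31452365 164.59719093]
top 187 angle 56.15 off 7.06 along [ 30. 105. 139.]
[ 17.19251884  81.81425997 206.1380196 ]
17.5
```

```bash
python3 - <<'E'
from h import *
for cn in("scene","top"):
    S=np.load(cn+"0.npy");T=S.copy(); T[...,:2]=(S[...,:2]-o)@A.T
    m=(abs(T[...,2]-119)<6)&(abs(T[...,1])<93)&(abs(T[...,1])>20)&(abs(T[...,0])<65)
    q=T[m]; r=np.linalg.lstsq(np.c_[q[:,:2],np.ones(len(q))],q[:,2],rcond=None)[0]; print(cn,np.degrees(np.arctan(r[:2])),r[2])
    e=T[(abs(T[...,2]-119)<6)&(abs(T[...,1])<85)]; print(np.percentile(e[:,0],[1,99]))
E
```

```text
scene [ 0.24598201 -0.00686645] 118.53264631895114
[-67.15992343 376.48161934]
top [0.09896733 0.05034811] 120.25899891669287
[-66.5184788  374.48030904]
```

Both cameras agree the lid is at about 56.3°, with negligible tilt bias. I'll nudge it another 3.5° along the arc.

```bash
python3 -m handwheel '[[[0.002,-0.0008,0.0005],0,1],[[0.004,-0.0017,0.001],0,1],[[0.006,-0.0025,0.0013],0,1],[[0.006,-0.0025,0.0013],0,1],[[0.006,-0.0025,0.0013],0,1]]'
python3 ang.py; python3 -c "
from h import *
look()"
```

```text
time_s: 18.12
eef_pos: [665.7, 136.1, 176.1]
tcp_rot: [0.194, 0.981, 0.001, -0.001]
ft_force: [-1.3, 8.7, 1.9]
grip_width: 0.362
gripper_force: 51.1
scene 839 angle 57.78 off 4.02 along [ 19.  64. 137.]
[ 39.7888135   20.93520647 170.7965511 ]
top 110 angle 54.7 off 12.04 along [ 35.  94. 139.]
[ 28.24603393  81.49213441 198.17467005]
18.225
brown [233 137  16  12 127] [ 43.6  -0.3 226.7] [ 39.5 -17.5 209.5] [ 52.5  15.9 233.2]
brown [253 239  45  24 366] [-106.6    0.4   79.9] [-111.3  -44.9   69.7] [-95.5  43.7  85. ]
dark [ 202   57   69   97 3467] low end 204.3 [ 46.1 -15.3 214.3]
dark [218 151  42  20 315] low end 182.9 [ 31.9   1.9 184.2]
tcp tin [53.1  0.9] 176.1 [-0.   8.3  2. ]
```

```bash
python3 - <<'E'
from h import *
Ts=[]
for _ in range(4):
    i,S=cam("scene");T=S.copy(); T[...,:2]=(S[...,:2]-o)@A.T; Ts.append(T)
T=np.nanmedian(Ts,0)
for y0,y1 in((-93,-60),(-60,-25),(25,60),(60,93)):
    m=(T[...,2]>125)&(T[...,2]<260)&(T[...,1]>y0)&(T[...,1]<y1)&(T[...,0]>-20)&(T[...,0]<75)
    q=T[m]; rel=np.c_[70-q[:,0],q[:,2]-114]; t=np.radians(59)
    d=rel@[-np.sin(t),np.cos(t)]; s=rel@[np.cos(t),np.sin(t)]
    print(y0,[(b,int(((s>b)&(s<=b+20)&(abs(d)<9)).sum()),np.median(d[(s>b)&(s<=b+20)&(abs(d)<9)]).round(1)) for b in range(15,145,20)])
E
```

```text
-93 [(15, 37, np.float64(3.4)), (35, 43, np.float64(3.6)), (55, 42, np.float64(3.8)), (75, 14, np.float64(3.9)), (95, 0, np.float64(nan)), (115, 116, np.float64(-0.3)), (135, 36, np.float64(-1.5))]
-60 [(15, 41, np.float64(3.1)), (35, 40, np.float64(3.3)), (55, 47, np.float64(3.6)), (75, 14, np.float64(3.6)), (95, 0, np.float64(nan)), (115, 117, np.float64(0.6)), (135, 45, np.float64(-2.7))]
25 [(15, 45, np.float64(2.5)), (35, 46, np.float64(2.8)), (55, 53, np.float64(3.0)), (75, 16, np.float64(3.1)), (95, 0, np.float64(nan)), (115, 116, np.float64(-0.3)), (135, 58, np.float64(-1.9))]
60 [(15, 34, np.float64(2.3)), (35, 37, np.float64(2.5)), (55, 38, np.float64(2.8)), (75, 13, np.float64(2.9)), (95, 0, np.float64(nan)), (115, 93, np.float64(0.6)), (135, 74, np.float64(-3.1))]
  return _methods._mean(a, axis=axis, dtype=dtype,
  ret = ret.dtype.type(ret / rcount)
```

Fitting only the flat sheet, and leaving out the front skirt that skewed the earlier fits, gives a lid angle of about 59.5°. The bail is still home (top at 85 mm) and the grip is steady at 51 N, so I'm handing in.

```bash
python3 -c "
from rig import *
print(close_job())"
```

```text
the job is handed in; nothing more can be done
None
```

The job is handed in, not yet judged: the handle lies home in its catches and the lid is held open by its roller at about 59.5° by camera. On the first press the fingertip slid off the handle's grip and the wrist force reached about 45 N; I read that as the fingers on the bar, not the gripper's body.

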